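Take the inner pot off the warmer and switch it off

TASK

The warming is done: lift the small hoop-handled pot out of the larger pot it is nested in and gently stand it upright, wholly on the round cork mat. Turn the warmer's knob fully anticlockwise (seen from above) to its off stop. Leave the larger pot standing where it is on the hotplate, do not disturb the other things on the table, and let go of everything at the end.

Things in the scene. Friction and masses are not known exactly. Their poses are not given: they have to be found in the camera images.
- inner_pot: small open aluminium pot, the top one of the nested pair, standing loose on the larger pot's inner floor: diameter 84 mm (foot 76), rim 85 mm high, wall 3 mm, about 0.24 kg. A fixed hoop handle stands across its mouth: a beech bar, 14 x 14 mm, 90 mm long along the pot's y, centre 140 mm up, on two flat uprights. Origin: centre of its underside, z up
- hoop_grip (a point): centre of the inner pot's beech grip bar, 140 mm above the pot's underside; y runs along the bar, so pinch it from above along x
- outer_pot: larger open aluminium pot, loose on the hotplate: outer diameter 128 mm, 70 mm high, wall 3 mm, inner floor 5 mm above its underside, two small wire ears on its own +x and -x sides (reaching 85 mm from the axis, 52 mm up). Origin: centre of its underside, z up
- warmer: fixed white electric warmer, a flat housing 170 mm (x) by 310 mm (y), top at 50 mm. Origin: centre of its underside. Hotplate towards its own +y end, knob towards its own -y end (centre at y = -110 mm)
- hotplate (a point): centre of the top of the round dark hotplate, 150 mm in diameter, 58 mm above the table
- dial_grip (a point): point on the vertical axis of the warmer's knob at the height to grip it; the knob is a black disc 44 mm in diameter with a raised bar across it (14 mm thick, 42 mm long, top 94 mm above the table, 7 mm above this point), which turns with it (the bar lies along this point's x; pinch it along y)
- dial (a joint): the knob's angle: 0 at the off stop (fully anticlockwise seen from above), growing clockwise to 2.4 rad at full heat; at 0 the bar lies along the warmer's x, in line with the small dark tick on the housing
- cork_mat: fixed round cork mat, 156 mm in diameter, 8 mm thick, on the table. Origin: centre of its underside
- mat_top (a point): centre of the mat's upper face, 8 mm above the table
- tin: bystander: lidded aluminium tin, 84 mm in diameter, 71 mm high; origin under its centre
- bottle: bystander: glass bottle with twist cap, 60 mm in diameter, 170 mm high; origin under its centre
- comb: bystander: pink plastic comb lying flat, 160 mm long (its y), about 46 mm wide, 6 mm thick; origin under its back
- ring_toy: bystander: beech stacking ring toy, 100 mm in diameter, 131 mm high; origin under its centre
- thermometer: bystander: small round dial thermometer lying on its back, 72 mm in diameter, 26 mm high with its little knob; origin under its centre
- cream_jar: bystander: jar, 64 mm in diameter, 50 mm high; origin under its centre
Mind the look-alikes: they are no part of the job. What is shaped like the outer_pot but blue is not meant.

How it is judged:
At the end, for the whole second after the job is handed in: The small pot stands upright (within 0.1 rad) and at rest on the cork mat, its axis within 40 mm of the mat's centre, so that its foot lies wholly on the mat; the knob is within 0.1 rad of its off stop; the larger pot stands upright and at rest on the hotplate, within 30 mm of where it was (horizontal distance between inner_pot and mat_top below 0.04 m and z of inner_pot in the frame of mat_top between -0.006 and 0.006 m and angle between inner_pot's own z axis and vertical below 0.1 rad and linear speed of each of inner_pot, outer_pot below 0.03 m/s and value of joint dial below 0.1 rad and distance of outer_pot from where it was at the start of the episode below 0.03 m and angle between outer_pot's own z axis and vertical below 0.08 rad); the robot touches nothing.
It fails at once if the small pot is dropped (falls freely by more than about 2 cm) (contact force between inner_pot and anything else below 0.02 N and linear speed of inner_pot above 0.6 m/s).
It fails at once if the larger pot is tipped by more than 0.35 rad (angle between outer_pot's own z axis and vertical above 0.35 rad).
It fails at once if one of the other things (tin, bottle, comb, ring toy, thermometer, jar) is pushed more than 40 mm from its place (distance of any of tin, bottle, comb, ring_toy, thermometer, cream_jar from where it was at the start of the episode above 0.04 m).
It also fails if it takes over 61 s, if anything falls off the work surface, if the arm or the gripper's body presses on something with over 40 N, if the wrist force passes 120 N, or if a joint passes its speed limit or range.

ROBOT

A 7-joint arm with a two-finger parallel gripper is mounted at the origin on the work surface. World frame = base frame: x ahead of the robot, y to its left, z up, the work surface at z = 0. Lengths are in m, angles in rad, forces in N, time in s.
With the tool pointing down it reaches from about 0.425 to 0.875 m from the base axis. Payload 4.7 kg.
Tool frame: the origin (TCP) lies midway between the tips of the shut fingers; the grasp point (between the pads) lies 19 mm behind it; z points along the fingers, y is the line along which they close (so a half turn about z gives the same grasp; the last joint's range is limited). The gripper opens to 87 mm and grips with 3 to 60 N. Pads are 19 mm wide; open, the fingers measure 117 mm over their backs; the gripper's body (75 mm by 190 mm) begins 51 mm behind the grasp point.
Start: joints at [1.357, 0.321, -0.07, 1.45, 0.023, 1.371, -0.057], TCP at [0.147, -0.633, 0.223] pointing down, gripper open.
Joint ranges: [-2.86, 2.86], [-0.3, 2.09], [-1.38, 1.24], [0.06, 2.45], [-1.56, 4.7], [0.09, 2.05], [-2.69, 2.69]. Speed limits (rad/s): [2.57, 2.57, 3.14, 3.14, 3.14, 3.14, 3.14].

INTERFACE

Orientations are given as a rotation vector (axis times angle).
In Python, from bench import ctrl gives the robot as it stands. The module is installed in compiled form; this text tells all that it offers.
- The arm moves only by the tool carry_out, never from a script. Its argument "steps" is a list of rows, each a list of 7 numbers: the turn, a rotation vector about the world's x, y, z in degrees, then the shift along the world's x, y, z in cm, then the opening, from 0 (shut) to 1 (fully open). A call has 1 to 12 rows; each row is the pose to reach, as a shift and turn from the pose commanded when the call began; what a row does not reach only later rows make up. A row lasts 1/10 s, in which the tool goes at most 50 mm and 8.59 degrees, less where a joint would pass 70% of its speed; a pose out of reach is approached as far as the arm can. A call with a gripper value outside its range is refused whole. The fingers move at their own pace and stop on an object; "squeeze" is the grip in N (left out, the last holds). Time passes only in rows, so rows that repeat a pose let the fingers close. It gives the time, the measured TCP pose, the force, the opening and the grip force at its end, in the units of the state.
- ctrl.get_state(): the state, without advancing time (a new reading comes with each control period).
- ctrl.get_image(name): name is "scene" or "top" or "wrist"; returns a dict with "pixels" (400x640x3 uint8, red, green, blue), "camera_matrix" (3x3 intrinsics, pixels), "cam_to_world" (4x4, takes a point from camera to world coordinates); the wrist camera has in their place "T_tool_cam" (4x4, takes a point from camera to tool coordinates, whose origin is the TCP and whose axes are the flange's). Camera axes: x right, y down, z forward; pixel columns grow to the right and rows downward; lengths in m; the calibration is good to about 2 mm. The wrist camera is an equidistant fisheye: a pixel r from the principal point sees the ray r / f radians off the axis. A picture is of the moment at which its call begins: read the wrist's pose just before it. There is no depth.
- ctrl.close_job(): hands the job in; it is judged then, once.
The state is a dict: "time": time; "joint_positions": joint angles; "qd": joint speeds; "joint_torque": joint torques, N m; "position": TCP position; "tool_rot": TCP orientation; "ft_force": force on the tool from outside, world axes, zero at the start; "torque": the same for the moment, N m; "grip_width": opening from 0.0 (shut) to 1.0 (fully open); "grip_force": force on a finger pad.
Only numpy, scipy, OpenCV 4.12 (cv2) and the standard library are available. Lean on these libraries where they do the work, as an engineer would, in place of code of your own. Each camera call takes 0.05 s, during which the arm holds its last target. There are 200 camera calls.

## Working session

There is one attempt and no reset: what is moved stays moved. The work goes in short steps, Python scripts to look and compute and a tool call to move; the robot and the scene stay as the last step left them, time stands still between calls to the robot, and variables do not carry over. Pictures are saved under pics/ and viewed, at most 10 in all, crops included, and the job is handed in when it is done.

Besides the shell and the picture viewer there is one more tool, called after "Request:" in YAML: its name, and indented under it one key for each argument. carry_out: Moves the arm, as the interface text tells. Its arguments: {"type":"object","properties":{"steps":{"type":"array","items":{"type":"array","items":{"type":"number"}}},"squeeze":{"type":"number"}},"required":["steps"]}

```bash
mkdir -p pics
cat > h.py <<'E'
import numpy as np, cv2, pickle
from bench import ctrl
def grab(n):
    im=ctrl.get_image(n); pickle.dump(im,open(f'pics/{n}.pkl','wb')); return im
def save(p,f): cv2.imwrite(f,np.ascontiguousarray(p[...,::-1]))
def ray(im,u,v):
    K=np.array(im['camera_matrix']);T=np.array(im['cam_to_world'])
    d=T[:3,:3]@np.linalg.inv(K)@[u,v,1]; return T[:3,3],d
def atz(im,u,v,z):
    o,d=ray(im,u,v); return o+d*(z-o[2])/d[2]
def proj(im,P):
    K=np.array(im['camera_matrix']);T=np.linalg.inv(np.array(im['cam_to_world']))
    c=np.atleast_2d(P)@T[:3,:3].T+T[:3,3]; q=c@K.T; return q[:,:2]/q[:,2:]
E
python3 - <<'E'
from h import *
s=ctrl.get_state();print({k:np.round(v,3) for k,v in s.items()})
for n in('top','scene'):
    im=grab(n);save(im['pixels'],f'pics/{n}1.png');print(np.round(im['camera_matrix'],1),np.round(im['cam_to_world'],3))
E
```

```text
{'time': np.float64(0.0), 'joint_positions': array([ 1.357,  0.322, -0.07 ,  1.452,  0.023,  1.371, -0.057]), 'qd': array([-0.002, -0.002, -0.001,  0.001,  0.001, -0.001,  0.   ]), 'joint_torque': array([-1.0000e-03, -4.9129e+01, -4.0400e-01, -3.1253e+01, -6.4000e-02,
        4.4000e-02,  0.0000e+00]), 'position': array([ 0.147, -0.633,  0.221]), 'tool_rot': array([-3.119e+00, -3.570e-01,  1.000e-03]), 'ft_force': array([-0.105, -0.554, -0.027]), 'torque': array([-0.024, -0.003, -0.054]), 'grip_force': np.float64(0.0), 'grip_width': np.float64(1.003)}
[[453.9   0.  315.7]
 [  0.  453.9 197.6]
 [  0.    0.    1. ]] [[-0.026 -0.997  0.076  0.369]
 [-1.     0.026  0.003 -0.013]
 [-0.005 -0.076 -0.997  1.442]
 [ 0.     0.     0.     1.   ]]
[[401.1   0.  316.6]
 [  0.  401.1 205.7]
 [  0.    0.    1. ]] [[-0.545  0.627 -0.556  1.2  ]
 [ 0.838  0.412 -0.357  0.471]
 [ 0.005 -0.661 -0.75   1.131]
 [ 0.     0.     0.     1.   ]]
```

View pics/top1.png

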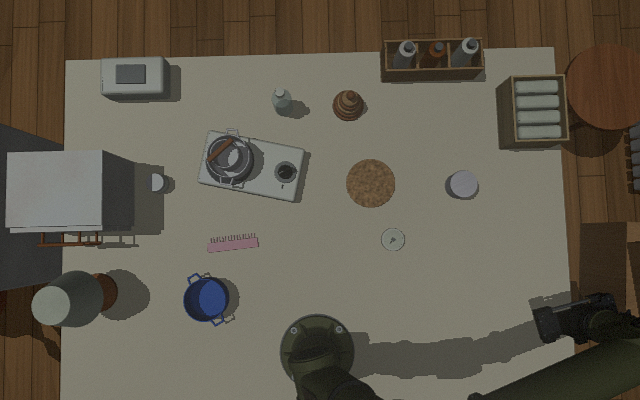

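View pics/scene1.png

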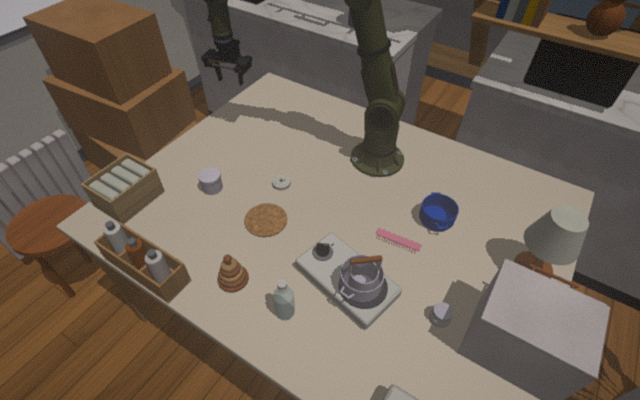

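Top view: pots at about (230,158), bar running (208,160)–(230,140), knob (285,172), mat (371,183), bottle (282,100), ring toy (348,104). Next I'll enlarge the warmer in both views.

Run:
```python
from h import *
t=pickle.load(open('pics/top.pkl','rb'));s=pickle.load(open('pics/scene.pkl','rb'))
def crop(im,x,y,w,h,k): return cv2.convertScaleAbs(cv2.resize(im['pixels'][y:y+h,x:x+w],None,fx=k,fy=k,interpolation=cv2.INTER_CUBIC),alpha=1.4)
a=crop(t,190,120,130,90,6)[:, :780];b=crop(s,290,230,120,100,6)
save(a,'pics/c1.png');save(b,'pics/c2.png')
for n,u,v,z in[('mat',371,183,.008),('knob',285,172,.09),('wc1',210,131,.05),('wc2',308,151,.05),('wc3',296,201,.05),('wc4',198,183,.05)]: print(n,atz(t,u,v,z).round(3))
hsv=cv2.cvtColor(t['pixels'],cv2.COLOR_RGB2HSV)
m=(hsv[...,1]>80).astype(np.uint8);m[:,:340]=0;m[:,400:]=0;m[:150]=0;m[220:]=0
(c,ax,an)=cv2.fitEllipse(max(cv2.findContours(m,0,1)[0],key=len));print(c,ax,atz(t,*c,.008).round(4))
```

```text
mat [ 0.521 -0.185  0.008]
knob [0.552 0.081 0.09 ]
wc1 [0.693 0.315 0.05 ]
wc2 [0.622 0.011 0.05 ]
wc3 [0.467 0.052 0.05 ]
wc4 [0.531 0.353 0.05 ]
(370.20849609375, 182.8211669921875) (47.14698028564453, 47.822486877441406) [ 0.5217 -0.1828  0.008 ]
```

View pics/c1.png

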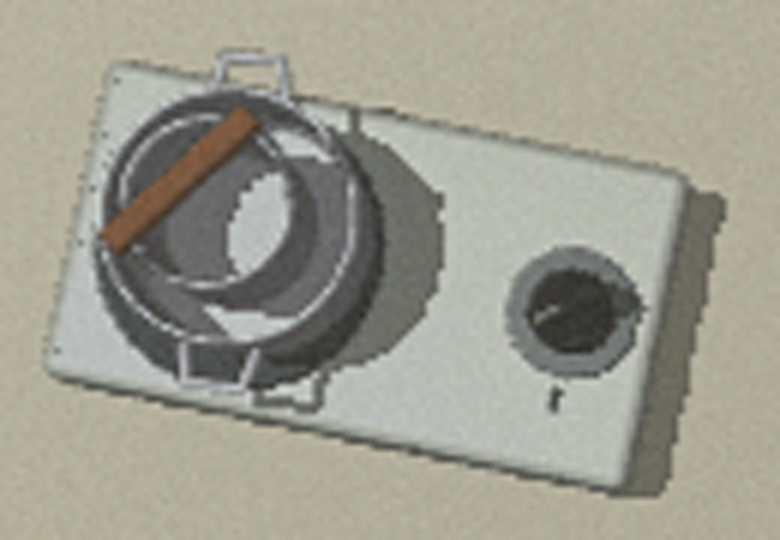

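View pics/c2.png

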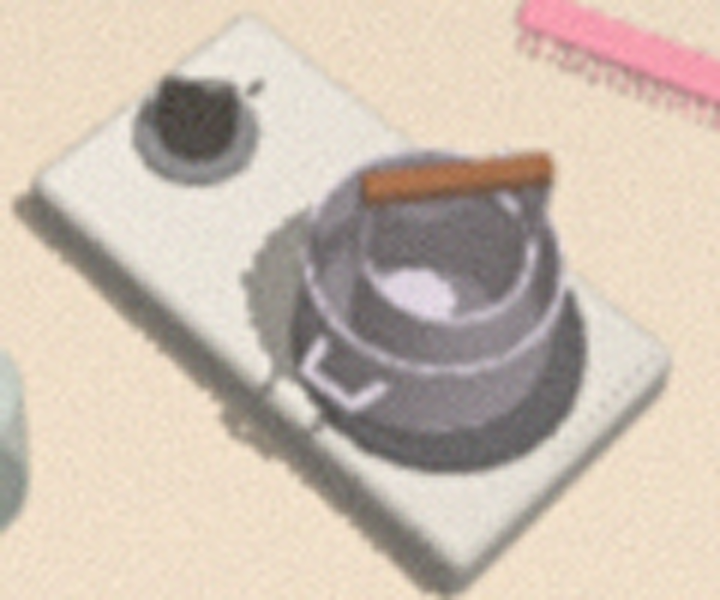

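The crops show the bar from (209,159.5) to (231,140) in top pixels, with its centre at about (220,149.5) in top and (366,260) in scene. The knob bar's angle isn't readable yet, so I'll look at it later with the wrist camera.

Run:
```python
from h import *
from scipy.spatial.transform import Rotation as R
t=pickle.load(open('pics/top.pkl','rb'));s=pickle.load(open('pics/scene.pkl','rb'))
c=np.array([(115,65),(688,178),(628,490),(47,375)])/6+[190,120]-.42
C=np.array([atz(t,*p,.05) for p in c]);print(C.round(3),[np.linalg.norm(C[i]-C[i-1]).round(3) for i in range(4)])
ce=C.mean(0);yw=(C[0]+C[3]-C[1]-C[2])/2;yw/=np.linalg.norm(yw);xw=np.array([yw[1],-yw[0],0])
print('warmer',ce,'yaw x',np.degrees(np.arctan2(xw[1],xw[0])),'knob',ce-.11*yw)
print('knob img',atz(t,572/6+189.6,310/6+119.6,.08))
A=atz(t,112/6+189.6,237/6+119.6,.21);B=atz(t,248/6+189.6,118/6+119.6,.21)
print('bar',A,B,np.linalg.norm(B-A),(A+B)/2,np.degrees(np.arctan2(*(B-A)[1::-1])))
# scene check
E1=atz(s,363/6+289.6,182/6+229.6,.208);E2=atz(s,552/6+289.6,163/6+229.6,.208)
print('scene bar',E1,E2,np.linalg.norm(E1-E2),(E1+E2)/2,np.degrees(np.arctan2(*(E1-E2)[1::-1])))
# outer pot rim ellipse centre in top: left 100 right 382, top 88, bottom 345?
for n,u,v,z in[('bottle',280,92,.17),('ring',348,98,.13),('jar',463,184,.05),('therm',393,239,.02),('comb',233,243,.005)]:print(n,atz(t,u,v,z).round(3))
st=ctrl.get_state();print(R.from_rotvec(st['tool_rot']).as_matrix().round(3))
```

```text
[[0.695 0.319 0.05 ]
 [0.627 0.023 0.05 ]
 [0.467 0.058 0.05 ]
 [0.534 0.355 0.05 ]] [np.float64(0.165), np.float64(0.304), np.float64(0.164), np.float64(0.305)]
warmer [0.58059087 0.18864563 0.05      ] yaw x -12.771435372125708 knob [0.55627402 0.08136706 0.05      ]
knob img [0.55604789 0.08213653 0.08      ]
bar [0.57748306 0.28269321 0.21      ] [0.63091555 0.21980972 0.21      ] 0.08251887325224683 [0.6041993  0.25125147 0.21      ] -49.64523711106614
scene bar [0.63146784 0.21679569 0.208     ] [0.57478996 0.28434663 0.208     ] 0.08817886443908077 [0.6031289  0.25057116 0.208     ] -50.00203431327509
bottle [0.773 0.085 0.17 ]
ring [ 0.762 -0.112  0.13 ]
jar [ 0.506 -0.463  0.05 ]
therm [ 0.343 -0.246  0.02 ]
comb [0.343 0.256 0.005]
[[ 0.974  0.226 -0.   ]
 [ 0.226 -0.974  0.002]
 [-0.    -0.002 -1.   ]]
```

Request:
carry_out:
  steps:
    - [0, 0, 8, 2, 3, 3, 1]
    - [0, 0, 16, 5, 6, 6, 1]
    - [0, 0, 24, 8, 9, 9, 1]
    - [0, 0, 32, 11, 12, 12, 1]
    - [0, 0, 40, 14, 15.5, 14, 1]
    - [0, 0, 48, 17, 19, 14, 1]
    - [0, 0, 56, 20, 22.5, 14, 1]
    - [0, 0, 64, 23, 26, 14, 1]
    - [0, 0, 72, 26, 29.5, 14, 1]
    - [0, 0, 80, 29, 33, 14, 1]
    - [0, 0, 88, 32, 36.5, 14, 1]
    - [0, 0, 96, 35, 40, 14, 1]

```text
time: 1.3
position: [0.4975, -0.2316, 0.3624]
tool_rot: [-1.816, -2.563, 0.001]
ft_force: [1.6, -0.2, -0.3]
grip_width: 1.001
grip_force: 0.0
```

Request:
carry_out:
  steps:
    - [0, 0, 4, 1, 4.5, -1, 1]
    - [0, 0, 8, 2, 9, -2, 1]
    - [0, 0, 12, 3, 13.5, -3, 1]
    - [0, 0, 16, 4, 18, -4, 1]
    - [0, 0, 20, 5, 22.5, -5, 1]
    - [0, 0, 21, 5.5, 27, -6, 1]
    - [0, 0, 21, 5.5, 27, -6, 1]
    - [0, 0, 21, 5.5, 27, -6, 1]

```text
time: 2.1
position: [0.5513, 0.038, 0.302]
tool_rot: [-1.322, -2.849, 0.001]
ft_force: [-0.5, -1.5, -0.1]
grip_width: 0.999
grip_force: 0.0
```

```bash
cat >> h.py <<'E'
from scipy.spatial.transform import Rotation as R
def wrist():
    st=ctrl.get_state(); im=grab('wrist')
    T=np.eye(4);T[:3,:3]=R.from_rotvec(st['tool_rot']).as_matrix();T[:3,3]=st['position']
    im['cam_to_world']=T@np.array(im['T_tool_cam']); pickle.dump(im,open('pics/wrist.pkl','wb')); return im
def rectify(im,cx,cy,z,half,n):
    # top-down orthographic view of plane z; row down = -x, col right = -y (like the top camera)
    g=np.linspace(-half,half,n); X=cx-g[:,None]+0*g; Y=cy-g[None,:]+0*g[:,None]
    P=np.stack([X,Y,np.full_like(X,z)],-1).reshape(-1,3)
    T=np.linalg.inv(im['cam_to_world']); c=P@T[:3,:3].T+T[:3,3]
    K=np.array(im['camera_matrix']); rho=np.hypot(c[:,0],c[:,1]); th=np.arctan2(rho,c[:,2])
    u=K[0,2]+K[0,0]*th*c[:,0]/rho; v=K[1,2]+K[1,1]*th*c[:,1]/rho
    return cv2.remap(im['pixels'],u.reshape(n,n).astype(np.float32),v.reshape(n,n).astype(np.float32),cv2.INTER_CUBIC)
E
python3 - <<'E'
from h import *
im=wrist();print(im['cam_to_world'].round(3),np.round(im['camera_matrix'],1))
a=rectify(im,.556,.082,.094,.06,380);b=rectify(im,.603,.251,.21,.1,380)
a=np.hstack([a,b]);print(a.mean());save(cv2.convertScaleAbs(a,alpha=min(2,130/a.mean())),'pics/w1.png')
E
```

```text
[[ 0.764  0.626  0.158  0.508]
 [ 0.646 -0.741 -0.186  0.089]
 [ 0.001  0.244 -0.97   0.464]
 [ 0.     0.     0.     1.   ]] [[309.7   0.  321.8]
 [  0.  309.7 200.4]
 [  0.    0.    1. ]]
167.32640004616806
```

View pics/w1.png

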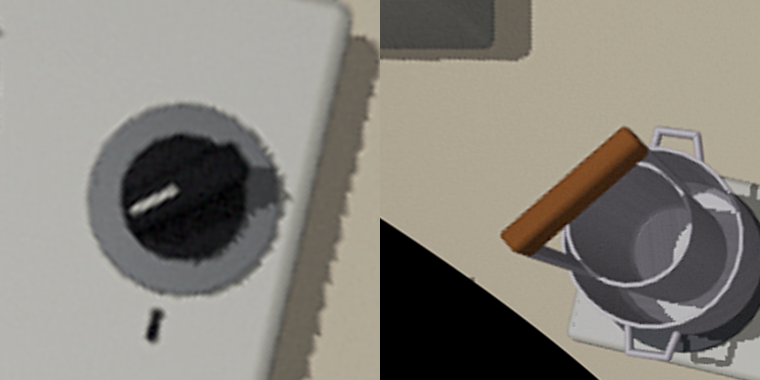

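The wrist view confirms the hoop bar centre at about (0.603, 0.249) with direction −49.6°. The knob bar lies along about −62.6°, and its pointer is about 50° clockwise of the tick. Now to the hoop.

Request:
carry_out:
  steps:
    - [0, 0, 0, 1.1, 4.5, 0, 1]
    - [0, 0, 0, 2.2, 9, 0, 1]
    - [0, 0, 0, 3.3, 13.5, 0, 1]
    - [0, 0, 0, 4.4, 18, 0, 1]
    - [0, 0, 0, 5.1, 21.2, 0, 1]
    - [0, 0, 0, 5.1, 21.2, -3, 1]
    - [0, 0, 0, 5.1, 21.2, -6, 1]
    - [0, 0, 0, 5.1, 21.2, -8, 1]
    - [0, 0, 0, 5.1, 21.2, -9.5, 1]
    - [0, 0, 0, 5.1, 21.2, -11, 1]
    - [0, 0, 0, 5.1, 21.2, -11.8, 1]
    - [0, 0, 0, 5.1, 21.2, -11.8, 1]

```text
time: 3.35
position: [0.6027, 0.2479, 0.1837]
tool_rot: [-1.327, -2.847, 0.002]
ft_force: [0.2, 0.7, 0.1]
grip_width: 0.997
grip_force: 0.0
```

Request:
carry_out:
  steps:
    - [0, 0, 0, 0, 0, 0, 0.6]
    - [0, 0, 0, 0, 0, 0, 0.4]
    - [0, 0, 0, 0, 0, 0, 0.3]
    - [0, 0, 0, 0, 0, 0, 0.22]
    - [0, 0, 0, 0, 0, 0, 0.1]
    - [0, 0, 0, 0, 0, 0, 0]
    - [0, 0, 0, 0, 0, 0, 0]
    - [0, 0, 0, 0, 0, 0, 0]
    - [0, 0, 0, 0, 0, 0, 0]
  squeeze: 25

```text
time: 4.25
position: [0.6028, 0.2488, 0.1846]
tool_rot: [1.326, 2.848, 0.0]
ft_force: [1.3, -0.6, -0.4]
grip_width: 0.264
grip_force: 0.0
```

Request:
carry_out:
  steps:
    - [0, 0, 0, 0, 0, 0, 0]
    - [0, 0, 0, 0, 0, 0, 0]
    - [0, 0, 0, 0, 0, 0, 0]
    - [0, 0, 0, 0, 0, 0, 0]
    - [0, 0, 0, 0, 0, 0, 0]

```text
time: 4.75
position: [0.6028, 0.2487, 0.1845]
tool_rot: [1.326, 2.848, 0.0]
ft_force: [0.3, 0.4, -0.3]
grip_width: 0.158
grip_force: 24.9
```

Request:
carry_out:
  steps:
    - [0, 0, 0, 0, 0, 0.3, 0]
    - [0, 0, 0, 0, 0, 0.8, 0]
    - [0, 0, 0, 0, 0, 1.6, 0]
    - [0, 0, 0, 0, 0, 2.6, 0]
    - [0, 0, 0, 0, 0, 3.8, 0]
    - [0, 0, 0, 0, 0, 5, 0]
    - [0, 0, 0, 0, 0, 6.5, 0]
    - [0, 0, 0, 0, 0, 8, 0]
    - [0, 0, 0, 0, 0, 9.5, 0]
    - [0, 0, 0, 0, 0, 11, 0]
    - [0, 0, 0, 0, 0, 12, 0]
    - [0, 0, 0, 0, 0, 12, 0]

```text
time: 5.95
position: [0.6033, 0.2494, 0.3066]
tool_rot: [1.325, 2.846, 0.004]
ft_force: [0.5, 0.3, -2.6]
grip_width: 0.16
grip_force: 24.9
```

Run:
```python
from h import *
s=ctrl.get_state();print(s['position'].round(4),s['ft_force'].round(2),s['torque'].round(2),s['grip_force'])
im=grab('scene');save(cv2.convertScaleAbs(cv2.resize(im['pixels'][150:350,230:430],None,fx=2.5,fy=2.5,interpolation=cv2.INTER_CUBIC),alpha=1.3),'pics/s2.png')
```

```text
[0.6033 0.2494 0.3066] [ 0.49  0.26 -2.63] [ 0.03 -0.1  -0.02] 24.89082209765911
```

View pics/s2.png

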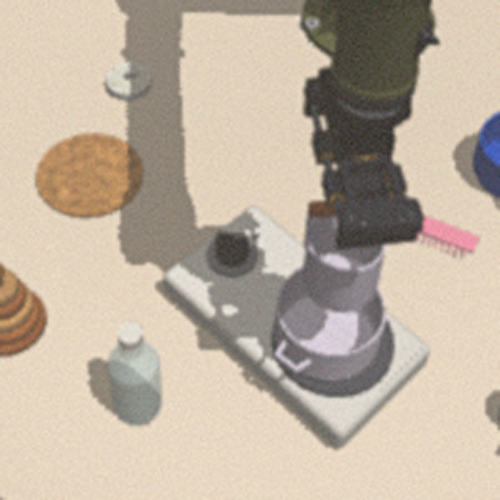

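The scene shows the small pot clear of the larger one, which is still in place. I'll carry it to the mat.

Request:
carry_out:
  steps:
    - [0, 0, 0, -0.3, -1.5, 0, 0]
    - [0, 0, 0, -0.8, -4, 0, 0]
    - [0, 0, 0, -1.4, -7.5, 0, 0]
    - [0, 0, 0, -2.1, -11.5, 0, 0]
    - [0, 0, 0, -2.9, -15.5, 0, 0]
    - [0, 0, 0, -3.6, -19.5, 0, 0]
    - [0, 0, 0, -4.4, -23.5, 0, 0]
    - [0, 0, 0, -5.1, -27.5, 0, 0]
    - [0, 0, 0, -5.9, -31.5, 0, 0]
    - [0, 0, 0, -6.6, -35.5, 0, 0]
    - [0, 0, 0, -7.3, -39, 0, 0]
    - [0, 0, 0, -7.8, -41.5, 0, 0]

```text
time: 7.2
position: [0.5232, -0.1696, 0.3035]
tool_rot: [-1.331, -2.844, 0.002]
ft_force: [0.0, 0.1, -2.2]
grip_width: 0.158
grip_force: 24.9
```

Request:
carry_out:
  steps:
    - [0, 0, 0, -0.2, -1, -1, 0]
    - [0, 0, 0, -0.3, -1.8, -3, 0]
    - [0, 0, 0, -0.3, -1.8, -5.5, 0]
    - [0, 0, 0, -0.3, -1.8, -8, 0]
    - [0, 0, 0, -0.3, -1.8, -10.5, 0]
    - [0, 0, 0, -0.3, -1.8, -12.5, 0]
    - [0, 0, 0, -0.3, -1.8, -14, 0]
    - [0, 0, 0, -0.3, -1.8, -15, 0]
    - [0, 0, 0, -0.3, -1.8, -16, 0]
    - [0, 0, 0, -0.3, -1.8, -16.4, 0]
    - [0, 0, 0, -0.3, -1.8, -16.4, 0]
    - [0, 0, 0, -0.3, -1.8, -16.4, 0]

```text
time: 8.4
position: [0.5223, -0.1844, 0.1412]
tool_rot: [1.326, 2.847, 0.0]
ft_force: [0.2, 0.2, -1.9]
grip_width: 0.159
grip_force: 24.9
```

Run:
```python
from h import *
s=ctrl.get_state();print(s['time'],s['position'].round(4),s['ft_force'].round(2),s['torque'].round(2),s['grip_force'],s['joint_positions'].round(2))
im=grab('scene');save(cv2.convertScaleAbs(cv2.resize(im['pixels'][120:280,180:380],None,fx=3,fy=3,interpolation=cv2.INTER_CUBIC),alpha=1.3),'pics/s3.png')
```

```text
8.4 [ 0.5223 -0.1844  0.1412] [ 0.19  0.21 -1.93] [-0.   -0.14  0.  ] 24.89335583522916 [ 0.89  0.23 -0.67  1.78  0.16  1.18  0.87]
```

View pics/s3.png

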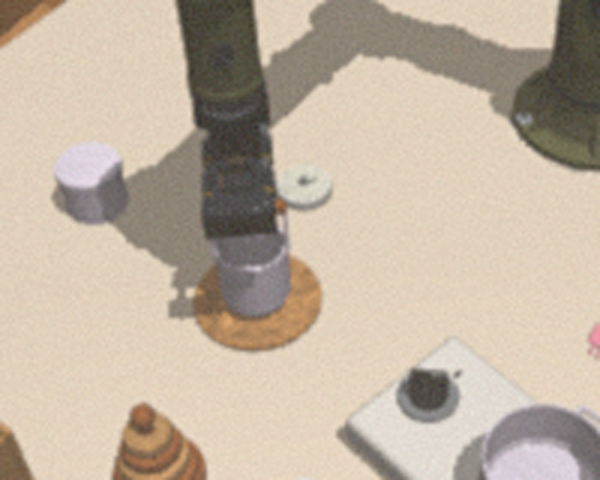

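The pot hangs upright over the middle of the mat, about 1 cm up, so I'll lower it in small steps.

Request:
carry_out:
  steps:
    - [0, 0, 0, 0, 0, -0.3, 0]
    - [0, 0, 0, 0, 0, -0.6, 0]
    - [0, 0, 0, 0, 0, -0.8, 0]
    - [0, 0, 0, 0, 0, -0.9, 0]
    - [0, 0, 0, 0, 0, -1.0, 0]
    - [0, 0, 0, 0, 0, -1.1, 0]
    - [0, 0, 0, 0, 0, -1.1, 0]

```text
time: 9.15
position: [0.5219, -0.1842, 0.1296]
tool_rot: [1.326, 2.848, 0.0]
ft_force: [0.2, -0.4, -1.5]
grip_width: 0.16
grip_force: 24.9
```

Request:
carry_out:
  steps:
    - [0, 0, 0, 0, 0, -0.1, 0]
    - [0, 0, 0, 0, 0, -0.1, 0]
    - [0, 0, 0, 0, 0, -0.2, 0]
    - [0, 0, 0, 0, 0, -0.2, 0]

```text
time: 9.55
position: [0.523, -0.1838, 0.1292]
tool_rot: [1.325, 2.846, 0.001]
ft_force: [-1.0, 1.5, 6.5]
grip_width: 0.157
grip_force: 24.9
```

Contact is firm, so I'll release slowly and retreat upwards.

Request:
carry_out:
  steps:
    - [0, 0, 0, 0, 0, 0.1, 0.25]
    - [0, 0, 0, 0, 0, 0.1, 0.3]
    - [0, 0, 0, 0, 0, 0.1, 0.4]
    - [0, 0, 0, 0, 0, 0.1, 0.5]
    - [0, 0, 0, 0, 0, 0.1, 0.6]
    - [0, 0, 0, 0, 0, 0.1, 0.7]
    - [0, 0, 0, 0, 0, 0.1, 0.7]

```text
time: 10.25
position: [0.5217, -0.1842, 0.1285]
tool_rot: [-1.326, -2.848, -0.0]
ft_force: [-0.3, -0.4, -0.1]
grip_width: 0.65
grip_force: 0.0
```

Request:
carry_out:
  steps:
    - [0, 0, 0, 0, 0, 1, 0.7]
    - [0, 0, 0, 0, 0, 2.5, 0.7]
    - [0, 0, 0, 0, 0, 4.5, 0.7]
    - [0, 0, 0, 0, 0, 7, 0.7]
    - [0, 0, 0, 0, 0, 10, 0.7]
    - [0, 0, 0, 0, 0, 13, 0.7]
    - [0, 0, 0, 0, 0, 13, 0.7]

```text
time: 10.95
position: [0.5245, -0.1846, 0.2648]
tool_rot: [1.322, 2.839, -0.0]
ft_force: [1.2, -0.4, 0.8]
grip_width: 0.704
grip_force: 0.0
```

Run:
```python
from h import *
s=ctrl.get_state();print(s['time'],s['position'].round(4),s['ft_force'].round(2))
im=grab('scene');w=wrist()
a=cv2.resize(im['pixels'][120:280,200:360],(380,380),interpolation=cv2.INTER_CUBIC)
save(cv2.convertScaleAbs(np.hstack([a,rectify(w,.522,-.183,.008,.12,380)]),alpha=1.2),'pics/s4.png')
```

```text
10.95 [ 0.5245 -0.1846  0.2648] [ 1.16 -0.41  0.76]
```

View pics/s4.png

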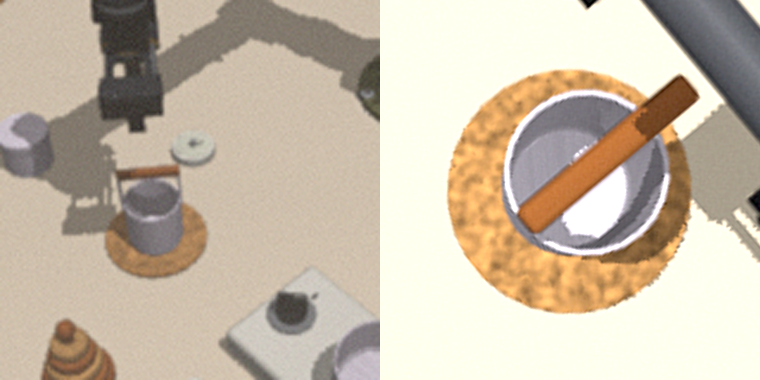

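The pot stands upright near the mat's centre, released. Now the knob.

Request:
carry_out:
  steps:
    - [0, 0, -2, 0.6, 4.4, 0, 0.6]
    - [0, 0, -4, 1.2, 8.8, 0, 0.6]
    - [0, 0, -6, 1.8, 13.2, 0, 0.6]
    - [0, 0, -8, 2.4, 17.6, 0, 0.6]
    - [0, 0, -10, 3.0, 22, 0, 0.6]
    - [0, 0, -12.5, 3.5, 26.6, 0, 0.6]
    - [0, 0, -12.5, 3.5, 26.6, -4, 0.6]
    - [0, 0, -12.5, 3.5, 26.6, -8, 0.6]
    - [0, 0, -12.5, 3.5, 26.6, -12, 0.6]
    - [0, 0, -12.5, 3.5, 26.6, -15, 0.6]
    - [0, 0, -12.5, 3.5, 26.6, -15, 0.6]
    - [0, 0, -12.5, 3.5, 26.6, -15, 0.6]

```text
time: 12.25
position: [0.5564, 0.0819, 0.1085]
tool_rot: [-1.627, -2.686, 0.0]
ft_force: [0.5, 0.5, 0.7]
grip_width: 0.6
grip_force: 0.0
```

Request:
carry_out:
  steps:
    - [0, 0, 0, 0, 0, -1, 0.6]
    - [0, 0, 0, 0, 0, -1.7, 0.6]
    - [0, 0, 0, 0, 0, -2.3, 0.6]
    - [0, 0, 0, 0, 0, -2.8, 0.6]
    - [0, 0, 0, 0, 0, -3.2, 0.6]
    - [0, 0, 0, 0, 0, -3.2, 0.6]
    - [0, 0, 0, 0, 0, -3.2, 0.6]

```text
time: 12.95
position: [0.5568, 0.0818, 0.0766]
tool_rot: [1.628, 2.687, 0.0]
ft_force: [-0.5, -1.2, 0.0]
grip_width: 0.601
grip_force: 0.0
```

Request:
carry_out:
  steps:
    - [0, 0, 0, 0, 0, 0, 0.3]
    - [0, 0, 0, 0, 0, 0, 0.2]
    - [0, 0, 0, 0, 0, 0, 0]
    - [0, 0, 0, 0, 0, 0, 0]
    - [0, 0, 0, 0, 0, 0, 0]
    - [0, 0, 0, 0, 0, 0, 0]
    - [0, 0, 0, 0, 0, 0, 0]
    - [0, 0, 0, 0, 0, 0, 0]
    - [0, 0, 0, 0, 0, 0, 0]
  squeeze: 15

```text
time: 13.85
position: [0.5576, 0.0823, 0.0768]
tool_rot: [1.628, 2.686, 0.003]
ft_force: [4.6, 2.4, -3.3]
grip_width: 0.164
grip_force: 15.0
```

The bar is gripped at 14 mm. I'll turn it anticlockwise.

Request:
carry_out:
  steps:
    - [0, 0, 4, 0, 0, 0, 0]
    - [0, 0, 8, 0, 0, 0, 0]
    - [0, 0, 12, 0, 0, 0, 0]
    - [0, 0, 16, 0, 0, 0, 0]
    - [0, 0, 20, 0, 0, 0, 0]
    - [0, 0, 24, 0, 0, 0, 0]
    - [0, 0, 28, 0, 0, 0, 0]
    - [0, 0, 32, 0, 0, 0, 0]
    - [0, 0, 36, 0, 0, 0, 0]
    - [0, 0, 40, 0, 0, 0, 0]
    - [0, 0, 44, 0, 0, 0, 0]
    - [0, 0, 44, 0, 0, 0, 0]

```text
time: 15.05
position: [0.5579, 0.0826, 0.0768]
tool_rot: [0.5, 3.099, 0.004]
ft_force: [5.4, 3.1, -3.7]
grip_width: 0.159
grip_force: 15.0
```

Request:
carry_out:
  steps:
    - [0, 0, 2, 0, 0, 0, 0]
    - [0, 0, 4, 0, 0, 0, 0]
    - [0, 0, 6, 0, 0, 0, 0]
    - [0, 0, 6, 0, 0, 0, 0]

```text
time: 15.45
position: [0.5579, 0.0827, 0.0768]
tool_rot: [0.34, 3.121, 0.004]
ft_force: [4.4, 3.1, -5.4]
grip_width: 0.157
grip_force: 15.0
```

Run:
```python
from h import *
s=ctrl.get_state();y=R.from_rotvec(s['tool_rot']).as_matrix()[:,1]
print(s['time'],s['position'].round(4),s['ft_force'].round(2),s['torque'].round(2),s['grip_width'],np.degrees(np.arctan2(y[1],y[0])))
```

```text
15.45 [0.5579 0.0827 0.0768] [ 4.42  3.06 -5.37] [ 0.8  -1.43 -0.21] 0.15731010486344865 77.57761354119226
```

Request:
carry_out:
  steps:
    - [0, 0, 1.5, 0, 0, 0, 0]
    - [0, 0, 3, 0, 0, 0, 0]
    - [0, 0, 3, 0, 0, 0, 0]
    - [0, 0, 3, 0, 0, 0, 0]

```text
time: 15.85
position: [0.5577, 0.0827, 0.0768]
tool_rot: [0.26, 3.129, 0.004]
ft_force: [4.6, 3.7, -4.5]
grip_width: 0.166
grip_force: 15.5
```

Run:
```python
from h import *
s=ctrl.get_state();y=R.from_rotvec(s['tool_rot']).as_matrix()[:,1]
print(s['torque'].round(2),s['grip_width'],np.degrees(np.arctan2(y[1],y[0])))
```

```text
[ 0.86 -1.27 -0.35] 0.165639024514999 80.5058819627879
```

The grip widened slightly and the torque rose, so the knob is at its stop. I'll release, rise and check.

Request:
carry_out:
  steps:
    - [0, 0, 2, 0, 0, 0, 0.3]
    - [0, 0, 2, 0, 0, 0, 0.5]
    - [0, 0, 2, 0, 0, 0, 0.5]
    - [0, 0, 2, 0, 0, 0, 0.5]
    - [0, 0, 2, 0, 0, 0.8, 0.5]
    - [0, 0, 2, 0, 0, 3, 0.5]
    - [0, 0, 2, 0, 0, 7, 0.5]
    - [0, 0, 2, 0, 0, 11, 0.5]
    - [0, 0, 2, -2, 0, 15, 0.5]
    - [0, 0, 2, -3, 0, 19, 0.5]
    - [0, 0, 2, -3, 0, 19, 0.5]
    - [0, 0, 2, -3, 0, 19, 0.5]

```text
time: 17.05
position: [0.5271, 0.0816, 0.2677]
tool_rot: [0.205, 3.132, -0.002]
ft_force: [-0.4, -0.8, -0.5]
grip_width: 0.498
grip_force: 0.0
```

Run:
```python
from h import *
w=wrist();t=grab('scene')
a=cv2.resize(t['pixels'][120:320,200:400],(380,380),interpolation=cv2.INTER_CUBIC)
save(np.hstack([rectify(w,.556,.082,.094,.06,380),a]),'pics/w5.png')
```

```text
(no output)
```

View pics/w5.png

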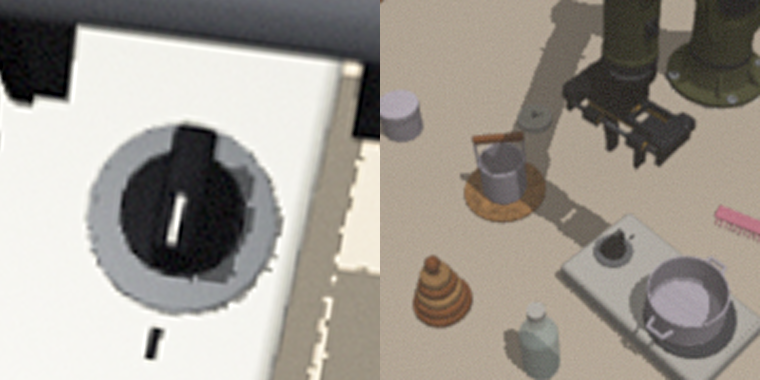

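The pots look right. The pointer is close to the tick, within 4° or so by eye, and I'll measure that properly against the tolerance.

Run:
```python
from h import *
w=pickle.load(open('pics/wrist.pkl','rb'))
def ang(m):
    n,l,st,ce=cv2.connectedComponentsWithStats(m.astype(np.uint8));i=1+np.argmax(st[1:,4])
    p=np.argwhere(l==i).astype(float);p-=p.mean(0);e=np.linalg.svd(p,full_matrices=False)[2][0]
    d=-e*np.sign(e[0]) # toward -x
    return st[i],ce[i].round(1),np.degrees(np.arctan2(e[1]*-np.sign(e[0]),-abs(e[0])))%360
a=cv2.cvtColor(rectify(w,.556,.082,.094,.06,760),cv2.COLOR_RGB2GRAY)
m=np.zeros_like(a,bool);m[370:510,320:385]=a[370:510,320:385]>120;print('pointer',ang(m))
b=cv2.cvtColor(rectify(w,.556,.082,.05,.06,760),cv2.COLOR_RGB2GRAY)
m=b<90;m[:480]=0;m[:,:200]=0;m[:,420:]=0;print('tick',ang(m))
```

```text
pointer (array([ 334,  389,   39,   99, 1790], dtype=int32), array([351.8, 438.9]), np.float64(167.2383243263303))
tick (array([ 304,  480,  116,   24, 1808], dtype=int32), array([371.6, 488.4]), np.float64(267.1380473057351))
```

The pointer is at 167.2°, which matches the warmer's −x axis (167.2°), so the knob is off. Handing in.

```bash
python3 -c "
from bench import ctrl
print(ctrl.close_job())"
```

```text
the job is handed in; nothing more can be done
None
```

The job is handed in, though no verdict came back: in the last pictures the small pot stands upright near the mat's centre, the knob is at its off stop, the larger pot looks unmoved on the hotplate, and the gripper is empty and clear (about 17 of the 61 s used).

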